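# Screw the spout back onto the worktop water filter

## Robot

A 6-joint arm with a two-finger parallel gripper is mounted at the origin on a cart in front of the work surface, level with it; the furniture and walls round the work are solid. World frame = base frame: x ahead of the robot, y to its left, z up, the work surface at z = 0. Lengths are in m, angles in rad, forces in N, time in s.
With the tool pointing down it reaches from about 0.225 to 0.875 m from the base axis. Payload 3.4 kg.
Tool frame: the origin (TCP) lies at the very end of the fingers, on their centre line; the grasp point (between the pads) lies 19 mm behind it; z points along the fingers, y is the line along which they close (so a half turn about z gives the same grasp; the last joint's range is limited). The gripper opens to 85 mm and grips with 20 to 120 N. Pads are 22 mm wide; open, the fingers measure 114 mm over their backs; the gripper's body (76 mm by 85 mm) begins 54 mm behind the grasp point. The pads swing forward as they close: fully open they stand 13 mm farther back than shut.
Start: joints at [-1.46, 0.276, 1.505, -0, 1.361, -0.121], TCP at [0.132, -0.56, 0.204] pointing down, gripper open.
Joint ranges: [-2.89, 2.89], [-0.75, 2.08], [0.22, 2.7], [-1.18, 4.32], [0.11, 2.71], [-2.7, 2.7]. Speed limits (rad/s): [2.57, 2.57, 3.14, 3.14, 3.14, 3.14].

## Interface

Orientations are given as a unit quaternion [w, x, y, z].
In Python, from rig import readout, vision, manip gives the robot as it stands.
- The arm moves only by the shell command python3 -m handwheel 'ROWS' [FORCE]. ROWS is JSON, a list of rows, each a list of 3 entries, a list of its own where there are three numbers: the shift along the tool's x, y, z in mm, then the turn, a rotation vector about the tool's x, y, z in units of 6 degrees (1.0 is 6 degrees), then the closure, from -1 (fully open) to 1 (shut), so that 0 is half open. A call has 1 to 20 rows; each row shifts and turns the commanded pose from where the row before left it, along the tool's axes as they then stand; what a row does not reach is not made up. A row lasts 1/8 s, in which the tool goes at most 62.5 mm and 10.7 degrees, less where a joint would pass 70% of its speed; a pose out of reach is approached as far as the arm can. A call is refused whole if a number of a shift passes 62.5 or a number of a turn 1, either way. A call with a gripper value outside its range is refused whole. The fingers move at their own pace and stop on an object; FORCE is the grip in N (left out, the last holds). Time passes only in rows, so rows that do not move let the fingers close. It gives the time, the measured TCP pose, the force, the opening and the grip force at its end, in the units of the state.
- readout.get_state(): the state, without advancing time (a new reading comes with each control period).
- vision.get_image(name): name is "side" or "top"; returns the picture (480x640x3 uint8, blue, green, red); there is no depth.
- vision.camera_params(name): a dict with "intrinsics" (3x3 intrinsics, pixels), "rvec" (rotation vector, rad) and "tvec" (3), from world to camera coordinates, as OpenCV has them. Camera axes: x right, y down, z forward; pixel columns grow to the right and rows downward; lengths in m; the calibration is good to about 2 mm. A picture is of the moment at which its call begins. camera_params takes no time and is no camera call.
- manip.sign_off(): hands the job in; it is judged then, once.
The state is a dict: "clock": time; "qpos": joint angles; "qd": joint speeds; "effort": joint torques, N m; "position": TCP position; "ee_rot": TCP orientation; "contact_force": force on the tool from outside, world axes, zero at the start; "moment": the same for the moment, N m; "width": finger opening in m; "gripper_force": force on a finger pad.
Only numpy, scipy, OpenCV 4.12 (cv2) and the standard library are available. Lean on these libraries where they do the work, as an engineer would, in place of code of your own. Each camera call takes 0.05 s, during which the arm holds its last target. There are 200 camera calls.

## Task

The water filter's steel spout has been washed and left to drain on the worktop, lying on its two mouths. Stand it up, set its hexagonal collar on the threaded stub on top of the filter and screw it on, clockwise seen from above, until the collar is down on its seal; stop when the outlet points straight out over the middle of the drip tray, and let go of it. Leave the glass standing on the drip tray and the jar, the salt shaker and the lemon where they are.

Things in the scene. Friction and masses are not known exactly. Their poses are not given: they have to be found in the camera images.
- spout_bend (a point): Centre of the bend of the loose steel spout (an elbow, 0.3 kg): a round hub, 41 mm diameter, with two flat cheeks 36 mm apart along y; grip it there from any direction in the x-z plane. Spout axes: z = thread axis of its collar (up when it stands), x = side of the outlet. It starts lying on its outlet mouth and an edge of the collar, z tipped 67 deg towards x, this point 67 mm up, x roughly towards the robot.
- spout_collar (a point): Centre of the open mouth of the spout's collar, 115 mm below the bend's centre (-z); same axes. Hexagon 49 mm across flats, 33 mm high; above it a neck 32 mm thick. Bore 40 mm wide, 27 mm deep, with two internal thread lugs 9 mm above the mouth, below the outlet (+x) and opposite. The spout stands stably on its collar.
- spout_outlet (a point): Centre of the spout's outlet mouth, 62 mm in +x and 88.8 mm in +z from spout_collar; same axes. The outlet tube, 29 mm in diameter (34 mm at the lip), runs straight from the bend, sloping 22.9 deg downward, 67 mm long.
- filter_seat (a point): Centre of the black sealing ring on top of the fixed white water filter (96 mm diameter), 100 mm above the worktop. Axes: z up along the stub, x horizontal towards the middle of the drip tray. The collar must come down to here. It reaches the seal about 15 deg before the outlet points along x; the thread turns easily to 20 deg past x, then tightens.
- stub_top (a point): Top of the filter's threaded stub, 23 mm above filter_seat, same axes: tapered, 30 mm core, 37 mm over the thread. Coarse right-hand two-start thread, 18 mm a turn. Lower the spout on with its outlet 85 to 190 deg (best 110) anticlockwise of x from above; it rests on the thread, collar 3 to 9 mm above the seal, and stays. Then turn clockwise to x. Started half a turn off, it tightens facing away.
- tray_centre (a point): Middle of the filter's round drip tray (95 mm diameter, steel slotted plate, 10.5 mm above the worktop), fixed to the filter's foot 90 mm from the axis of the stub; same axes as filter_seat.
- glass: Drinking glass, 80 mm diameter, 91 mm high, standing loose on the drip tray; origin at the centre of its underside. To be left standing.
- jam_jar: Squat jar with a white lid, 60 mm diameter, 99 mm high, loose, beyond the filter; origin at the centre of its underside. To be left alone.
- salt_shaker: Glass salt shaker with a grey cap, 44 mm diameter, 90 mm high, loose, left of the filter; origin at the centre of its underside. To be left alone.
- lemon: Lemon, 71 x 53 x 51 mm, loose, beyond the filter; origin at the middle of its underside. To be left alone.
There are look-alikes about, which are no part of the job. What is shaped like the glass but pink is not meant.

How it is judged:
At the end, for the whole second after the job is handed in: Spout screwed on: upright (5 deg), collar centred on the stub (4 mm) and down on the seal (2 mm), outlet over the middle of the drip tray (10 deg, 11 mm to either side at the outlet), released. Glass upright on the tray within 20 mm of where it stood (horizontal distance between spout_collar and filter_seat below 0.004 m and z of spout_collar in the frame of filter_seat between -0.003 and 0.002 m and angle between spout_bend's own z axis and vertical below 0.09 rad and x of spout_outlet in the frame of filter_seat above 0.045 m and y of spout_outlet in the frame of filter_seat between -0.011 and 0.011 m and distance of glass from where it was at the start of the episode below 0.02 m and angle between glass's own z axis and vertical below 0.1 rad); the robot touches nothing.
It fails at once if the glass is tipped or pushed about (angle between glass's own z axis and vertical above 0.35 rad or distance of glass from where it was at the start of the episode above 0.025 m).
It fails at once if the jar, the salt shaker or the lemon is knocked about (distance of any of jam_jar, salt_shaker, lemon from where it was at the start of the episode above 0.03 m).
It also fails if it takes over 48 s, if anything falls off the work surface, if the arm or the gripper's body presses on something with over 40 N, if the wrist force passes 120 N, or if a joint passes its speed limit or range.

## Working session

There is one attempt and no reset: what is moved stays moved. The work goes in short steps, Python scripts to look and compute and a shell command to move; the robot and the scene stay as the last step left them, time stands still between calls to the robot, and variables do not carry over. Pictures are saved under pics/ and viewed, at most 10 in all, crops included, and the job is handed in when it is done.

```bash
mkdir -p pics
python3 - <<'E'
from rig import readout, vision
import cv2
for n in("side","top"):
    cv2.imwrite(f"pics/{n}0.png",vision.get_image(n)); p=vision.camera_params(n); print(n,p)
    import numpy as np
    R=cv2.Rodrigues(np.array(p["rvec"],float))[0]; print(-R.T@np.array(p["tvec"]).ravel(), R)
print(readout.get_state())
E
```

```text
side {'intrinsics': array([[457.43886419,   0.        , 326.72232146],
       [  0.        , 457.43886419, 243.60448646],
       [  0.        ,   0.        ,   1.        ]]), 'rvec': array([ 0.8061135 , -2.24958229,  1.41266571]), 'tvec': array([0.36992411, 0.25752156, 0.55976958])}
[0.03333743 0.53741419 0.47600187] [[-0.77082701 -0.63703232 -0.00394223]
 [-0.27315456  0.3361026  -0.90134434]
 [ 0.57551047 -0.69370373 -0.43308525]]
top {'intrinsics': array([[545.93659349,   0.        , 325.43806507],
       [  0.        , 545.93659349, 247.71828124],
       [  0.        ,   0.        ,   1.        ]]), 'rvec': array([ 2.12656284, -2.09819525,  0.21780621]), 'tvec': array([-0.07865059,  0.58828376,  1.19013688])}
[ 0.33310879 -0.07340509  1.28543367] [[ 1.33641788e-02 -9.99910502e-01  6.22623503e-04]
 [-9.78718496e-01 -1.32084532e-02 -2.04781938e-01]
 [ 2.04771834e-01  2.12736930e-03 -9.78807422e-01]]
{'clock': 0.1, 'qpos': array([-1.46002278e+00,  2.76560997e-01,  1.50601626e+00,  2.00480368e-05,
        1.36069915e+00, -1.20975600e-01]), 'qd': array([-4.69788533e-05, -2.25697398e-03, -2.09806786e-03,  1.38296693e-05,
       -1.88157018e-03, -4.78546437e-04]), 'effort': array([ 1.27390162e-03, -4.17698979e+01, -2.46405923e+01, -1.40822194e-04,
        5.70164208e-03, -2.50883421e-07]), 'position': array([ 0.13202455, -0.55910696,  0.2033057 ]), 'ee_rot': array([-8.41813685e-04,  9.93293941e-01,  1.15613314e-01,  1.40961133e-05]), 'contact_force': array([-0.08548245, -0.6138036 ,  0.71763041]), 'moment': array([-0.04267028,  0.03659444, -0.01273006]), 'gripper_force': 0.0, 'width': 0.0856299788741147}
```

View pics/side0.png

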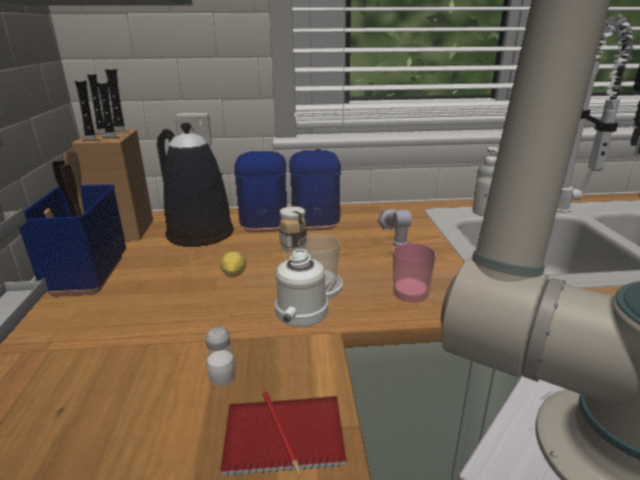

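View pics/top0.png

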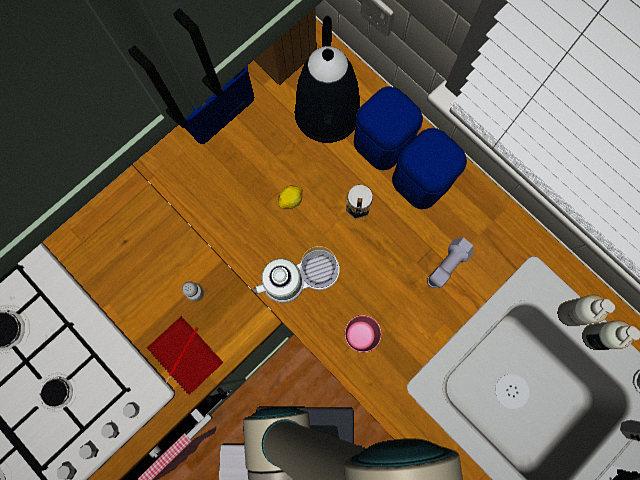

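Both views show the filter at top px (282,280), its tray and clear glass at (320,268), and the spout at (451,262). The spout's outlet mouth is at (434,281) and its collar at (461,246). Look-alikes: the pink glass at (362,333) versus the clear glass at (320,268); the soap bottles at (590,310) and (610,333) and the sink tap versus the spout. I choose the steel elbow at (451,262) and will check it in close crops.

Run:
```python
import cv2,numpy as np
t=cv2.imread("pics/top0.png"); s=cv2.imread("pics/side0.png")
r=lambda im,x,y,w,h,f:cv2.resize(im[y:y+h,x:x+w],None,fx=f,fy=f,interpolation=cv2.INTER_CUBIC)
a=r(t,415,225,80,75,5); b=r(t,250,232,100,75,4)  # 400x375, 400x300
c=r(s,365,195,80,60,5)
d=r(s,265,225,100,110,4)
def pad(i,h):return cv2.copyMakeBorder(i,0,h-i.shape[0],0,0,cv2.BORDER_CONSTANT)
cv2.imwrite("pics/cropt.png",np.hstack([pad(a,375),pad(b,375)]))
cv2.imwrite("pics/crops.png",np.hstack([pad(c,440),pad(d,440)]))
```

```text
(no output)
```

View pics/cropt.png

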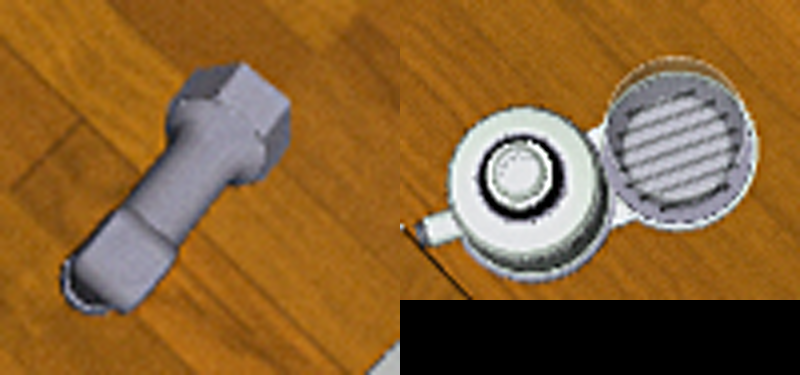

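View pics/crops.png

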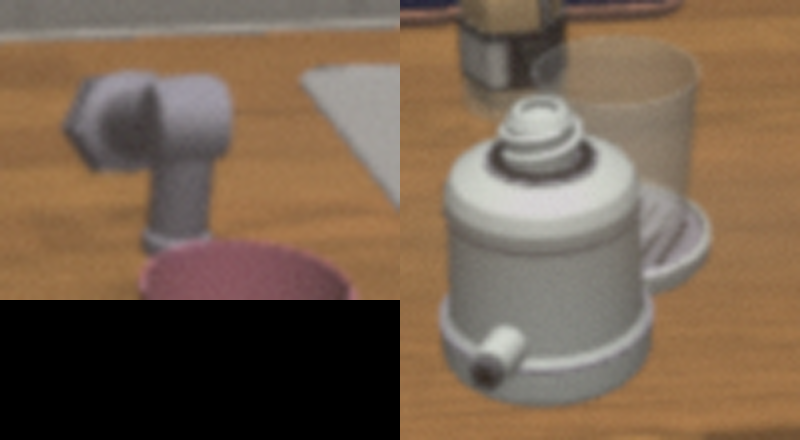

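The crops confirm the steel elbow: hub at top px (441,276), collar at about (462,248), outlet mouth under the hub. The filter's seal ring is at top px (280.3,276.3) and side px (300.8,262.5). The clear glass is on the tray plate at (319.5,269). Next I fit the poses.

```bash
cat > h.py <<'E'
import cv2,numpy as np
from rig import vision
from scipy.spatial.transform import Rotation as Ro
C={n:vision.camera_params(n) for n in("side","top")}
def proj(n,P):
    c=C[n];return cv2.projectPoints(np.atleast_2d(P).astype(float),c["rvec"],c["tvec"],c["intrinsics"],None)[0][:,0]
def ray(n,uv,z):
    c=C[n];R=cv2.Rodrigues(c["rvec"])[0];o=-R.T@c["tvec"].ravel();d=R.T@np.linalg.inv(c["intrinsics"])@[*uv,1]
    return o+d*(z-o[2])/d[2]
def cyl(a,b,r,k=24,ph=0,yy=np.array([0,1,0])):
    a,b=np.array(a,float),np.array(b,float);d=(b-a)/np.linalg.norm(b-a)
    e=yy if abs(d@yy)<.9 else np.array([1.,0,0]);e=e-d*(d@e);e/=np.linalg.norm(e);f=np.cross(d,e)
    t=np.arange(k)*2*np.pi/k
    c=r*(np.cos(t)[:,None]*e+np.sin(t)[:,None]*f);return np.vstack([a+c,b+c])
o=np.array([np.cos(.4),0,-np.sin(.4)])
PARTS=[cyl([0,-.018,0],[0,.018,0],.0205),cyl([0,0,0],[0,0,-.082],.016),cyl([0,0,-.115],[0,0,-.082],.0283,6),
 cyl([0,0,0],.067*o,.0145),cyl(.061*o,.067*o,.017)]   # bend frame; hex vertices at +-y
def mask(n,Rm,p):
    m=np.zeros((480*4,640*4),np.uint8)
    for q in PARTS:
        u=proj(n,q@Rm.T+p)*4+1.5
        cv2.fillConvexPoly(m,cv2.convexHull(u.round().astype(np.int32)),1)
    return m
def seg(im,roi):
    x,y,w,h=roi;hsv=cv2.cvtColor(im,cv2.COLOR_BGR2HSV);m=np.zeros(im.shape[:2],np.uint8)
    m[y:y+h,x:x+w]=(hsv[y:y+h,x:x+w,1]<95);
    k,l,s,_=cv2.connectedComponentsWithStats(m);m=(l==1+np.argmax(s[1:,4])).astype(np.uint8)
    return cv2.resize(m,None,fx=4,fy=4,interpolation=cv2.INTER_NEAREST)
def iou(a,b): return (a&b).sum()/(a|b).sum()
E
python3 - <<'E'
from h import *
from scipy.optimize import minimize
t=cv2.imread("pics/top0.png");s=cv2.imread("pics/side0.png")
S={"top":seg(t,(418,228,72,65)),"side":seg(s,(372,200,45,46))}
for n in S: print(n,S[n].sum()/16)
def Rm(yaw): return (Ro.from_euler('z',yaw)*Ro.from_euler('y',np.radians(67))).as_matrix()
p0=ray("top",(441,276.6),.067);c0=ray("top",(462,248),.022);print(p0,c0,np.linalg.norm((p0-c0)[:2]))
y0=np.arctan2(*(p0-c0)[1::-1])
def f(v,ns): return -sum(iou(S[n],mask(n,Rm(v[2]),[v[0],v[1],.067])) for n in ns)/len(ns)
for ns in(["top"],["top","side"]):
    r=minimize(f,[p0[0],p0[1],y0],args=(ns,),method="Nelder-Mead",options=dict(initial_simplex=np.array([p0[0],p0[1],y0])+np.array([[0,0,0],[.01,0,0],[0,.01,0],[0,0,.2]])))
    print(ns,r.x,np.degrees(r.x[2]),r.fun)
a=ray("top",(280.3,276.25),.1);b=ray("side",(300.75,262.5),.1);c=ray("top",(279.75,274.5),.123);d=ray("top",(319.25,269.2),.0105)
print(a,b,c,d,np.linalg.norm((d-a)[:2]),np.degrees(np.arctan2(*(d-a)[1::-1])))
for n,uv in(("jar",(360,192)),("lemon",(290,197)),("pink",(362,333)),("salt",(192,290))):print(n,ray("top",uv,.08))
E
```

```text
top 993.0
side 859.0
[ 0.5249823  -0.33227081  0.067     ] [ 0.60110282 -0.39353651  0.022     ] 0.09771294587861662
['top'] [ 0.5253478  -0.32806965  2.43841914] 139.71112568488337 -0.928416485900217
['top', 'side'] [ 0.52662591 -0.32883356  2.43272144] 139.38467149723706 -0.8986647155074354
[0.51581496 0.02735319 0.1       ] [0.5196376  0.02259311 0.1       ] [0.51606085 0.02669767 0.123     ] [ 0.54770436 -0.0566862   0.0105    ] 0.0898863335613176 -69.22036369123119
jar [ 0.71757418 -0.14869406  0.08      ]
lemon [0.70338152 0.01232338 0.08      ]
pink [ 0.396054   -0.15319168  0.08      ]
salt [0.48542754 0.22407352 0.08      ]
```

```bash
cat >> h.py <<'E'
from rig import readout
def pose():
    s=readout.get_state();q=s["ee_rot"];return Ro.from_quat([q[1],q[2],q[3],q[0]]),np.array(s["position"]),s
def go(Rt,pt,show=True):
    "tool-frame shift (mm), turn (x6deg), and the constant screw row repeated N times"
    R,p,s=pose();w=(R.inv()*Rt).as_rotvec();d=R.inv().apply(pt-p)*1e3;u=np.degrees(w)/6
    print("clock %.2f q"%s["clock"],s["qpos"].round(2),"F",s["contact_force"].round(1),"w %.3f"%s["width"])
    print("shift now-frame",d.round(1),"turn",u.round(2))
    th=np.linalg.norm(w)
    if th>1e-3:
        K=np.array([[0,-w[2],w[1]],[w[2],0,-w[0]],[-w[1],w[0],0]])
        V=np.eye(3)+(1-np.cos(th))/th**2*K+(th-np.sin(th))/th**3*K@K
        v=np.linalg.solve(V,d)
    else: v=d
    n=int(np.ceil(max(np.abs(u).max(),np.abs(v).max()/40,np.degrees(th)/9)));n=max(n,1)
    # rows shift first then turn: midpoint rotate
    vr=Ro.from_rotvec(w/n/2).apply(v/n)
    print("screw N",n,"row",vr.round(1),(u/n).round(3))
def frame(psi,th,flip):   # approach tilt th from vertical, body leaning along +h (psi); y_t=-ys (flip=-1) or ys
    h=np.array([np.cos(psi),np.sin(psi),0]);ys=np.array([-h[1],h[0],0])
    a=-h*np.sin(th)-np.array([0,0,np.cos(th)]);y=flip*ys
    return Ro.from_matrix(np.column_stack([np.cross(y,a),y,a])),a
E
python3 - <<'E'
from h import *
Rt,a=frame(np.radians(139.5),np.radians(45),-1)
b=np.array([.526,-.3285,.067]);print(a,b-.09*a)
go(Rt,b-.09*a)
E
```

```text
[ 0.53768821 -0.45922912 -0.70710678] [ 0.47760806 -0.28716938  0.13063961]
clock 0.10 q [-1.46  0.28  1.51  0.    1.36 -0.12] F [-0.1 -0.6  0.7] w 0.086
shift now-frame [ 398.8 -185.2   73.1] turn [ -8.18  -4.16 -19.74]
screw N 20 row [23.2 13.8 -2.6] [-0.409 -0.208 -0.987]
```

```bash
python3 -m handwheel '[[[36,-17,0],[0,0,0],-1],[[36,-17,0],[0,0,0],-1],[[36,-17,0],[0,0,0],-1],[[36,-17,0],[0,0,0],-1],[[36,-17,0],[0,0,0],-1],[[36,-17,0],[0,0,0],-1],[[36,-17,0],[0,0,0],-1],[[36,-17,0],[0,0,0],-1],[[36,-17,0],[0,0,0],-1],[[36,-17,0],[0,0,0],-1],[[36,-17,0],[0,0,0],-1]]' && python3 -m handwheel '[[[0,0,0],[-0.41,-0.21,-0.99],-1],[[0,0,0],[-0.41,-0.21,-0.99],-1],[[0,0,0],[-0.41,-0.21,-0.99],-1],[[0,0,0],[-0.41,-0.21,-0.99],-1],[[0,0,0],[-0.41,-0.21,-0.99],-1],[[0,0,0],[-0.41,-0.21,-0.99],-1],[[0,0,0],[-0.41,-0.21,-0.99],-1],[[0,0,0],[-0.41,-0.21,-0.99],-1],[[0,0,0],[-0.41,-0.21,-0.99],-1],[[0,0,0],[-0.41,-0.21,-0.99],-1],[[0,0,0],[-0.41,-0.21,-0.99],-1],[[0,0,0],[-0.41,-0.21,-0.99],-1],[[0,0,0],[-0.41,-0.21,-0.99],-1],[[0,0,0],[-0.41,-0.21,-0.99],-1],[[0,0,0],[-0.41,-0.21,-0.99],-1],[[0,0,0],[-0.41,-0.21,-0.99],-1],[[0,0,0],[-0.41,-0.21,-0.99],-1],[[0,0,0],[-0.41,-0.21,-0.99],-1],[[0,0,0],[-0.41,-0.21,-0.99],-1],[[0,0,0],[-0.41,-0.21,-0.99],-1]]'
python3 - <<'E'
from h import *
Rt,a=frame(np.radians(139.5),np.radians(45),-1)
b=np.array([.526,-.3285,.067])
go(Rt,b-.06*a);go(Rt,b+.02*a)
E
```

```text
clock: 1.48
position: [0.4753, -0.2856, 0.2037]
ee_rot: [-0.0, 0.993, 0.116, -0.0]
contact_force: [0.3, -0.5, 0.0]
width: 0.0853
gripper_force: 0.0
clock: 3.98
position: [0.4737, -0.2852, 0.2024]
ee_rot: [0.356, 0.328, 0.865, -0.132]
contact_force: [-0.0, 0.9, -0.5]
width: 0.0854
gripper_force: 0.0
clock 3.98 q [-0.62 -0.06  2.22 -0.33  0.22 -1.17] F [-0.   0.9 -0.5] w 0.085
shift now-frame [47.2  0.9 84.1] turn [-0.07 -0.07 -0.14]
screw N 3 row [15.8  0.3 28. ] [-0.025 -0.022 -0.047]
clock 3.98 q [-0.62 -0.06  2.22 -0.33  0.22 -1.17] F [-0.   0.9 -0.5] w 0.085
shift now-frame [ 46.7   1.5 164.1] turn [-0.07 -0.07 -0.14]
screw N 5 row [ 9.4  0.3 32.8] [-0.015 -0.013 -0.028]
```

Run:
```python
from h import *
Rt,a=frame(np.radians(139.5),np.radians(36),-1)
b=np.array([.526,-.3285,.067])
go(Rt,b-.06*a)
```

```text
clock 3.98 q [-0.62 -0.06  2.22 -0.33  0.22 -1.17] F [-0.   0.9 -0.5] w 0.085
shift now-frame [37.8  1.1 84.8] turn [-0.06  1.43 -0.15]
screw N 3 row [11.2  0.4 28.9] [-0.021  0.478 -0.049]
```

```bash
python3 -m handwheel '[[[11.2,0.4,28.9],[-0.02,0.48,-0.05],-1],[[11.2,0.4,28.9],[-0.02,0.48,-0.05],-1],[[11.2,0.4,28.9],[-0.02,0.48,-0.05],-1]]'
python3 - <<'E'
from h import *
Rt,a=frame(np.radians(139.5),np.radians(36),-1)
b=np.array([.526,-.3285,.067])
go(Rt,b+.02*a)
for n in C: cv2.imwrite(f"pics/{n}1.png",vision.get_image(n))
t=cv2.imread("pics/top1.png");s=cv2.imread("pics/side1.png")
r=lambda im,x,y,w,h,f:cv2.resize(im[y:y+h,x:x+w],None,fx=f,fy=f,interpolation=cv2.INTER_CUBIC)
cv2.imwrite("pics/pre.png",np.hstack([r(t,390,220,100,110,4),r(s,350,150,100,110,4)]))
E
```

```text
clock: 4.35
position: [0.5002, -0.3061, 0.1153]
ee_rot: [0.289, 0.331, 0.892, -0.106]
contact_force: [0.3, 0.0, 0.3]
width: 0.0854
gripper_force: 0.0
clock 4.35 q [-0.64  0.13  2.18 -0.19  0.21 -1.33] F [0.3 0.  0.3] w 0.085
shift now-frame [ 0.7 -0.3 79.2] turn [-0.   -0.01 -0.03]
screw N 2 row [ 0.4 -0.1 39.6] [-0.002 -0.007 -0.015]
```

View pics/pre.png

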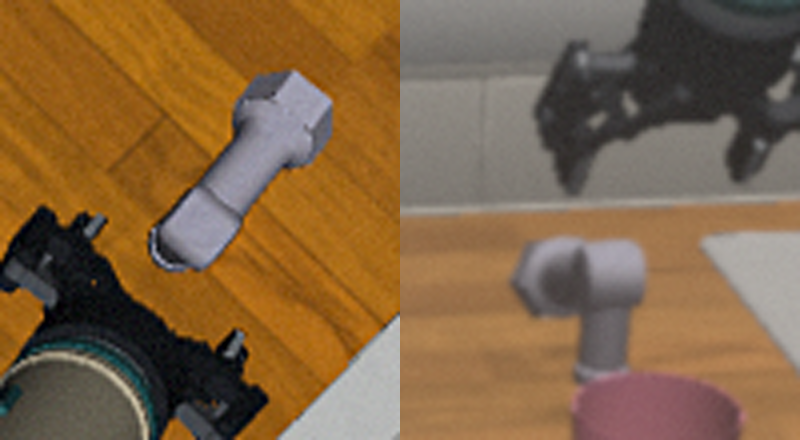

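Pre-grasp view: fingertips at about (431,290) in the top view, straddling the hub's axis, with the hub at (440,278). The line-up is right. Joint 5 is near its limit, so I will use a steeper approach.

Run:
```python
from h import *
Rt,a=frame(np.radians(139.5),np.radians(26),-1)
b=np.array([.526,-.3285,.067])
go(Rt,b+.02*a)
```

```text
clock 4.45 q [-0.64  0.14  2.18 -0.19  0.21 -1.33] F [-0.4  0.7 -0.4] w 0.085
shift now-frame [ 2.9 -0.  77.5] turn [-0.01  1.62 -0.04]
screw N 2 row [-0.2 -0.  38.8] [-0.003  0.812 -0.018]
```

```bash
python3 -m handwheel '[[[0,0,25.9],[0,0.55,0],-1],[[0,0,25.9],[0,0.55,0],-1],[[0,0,25.9],[0,0.55,0],-1],[[0,0,0],[0,0,0],-1]]'
python3 - <<'E'
from h import *
Rt,a=frame(np.radians(139.5),np.radians(26),-1)
b=np.array([.526,-.3285,.067])
go(Rt,b+.02*a)
E
```

```text
clock: 4.95
position: [0.5328, -0.3338, 0.051]
ee_rot: [0.212, 0.339, 0.913, -0.078]
contact_force: [0.0, -0.3, 1.0]
width: 0.0854
gripper_force: 0.0
clock 4.95 q [-0.66  0.31  2.03 -0.06  0.35 -1.46] F [ 0.  -0.3  1. ] w 0.085
shift now-frame [ 0.8 -0.4  1.8] turn [ 0.    0.03 -0.03]
screw N 1 row [ 0.8 -0.4  1.8] [ 0.     0.025 -0.031]
```

Close gently at first, then firmly.

```bash
python3 -m handwheel '[[[0.8,0,1.8],[0,0,0],0],[[0,0,0],[0,0,0],1],[[0,0,0],[0,0,0],1],[[0,0,0],[0,0,0],1],[[0,0,0],[0,0,0],1],[[0,0,0],[0,0,0],1]]' 60 && python3 -m handwheel '[[[0,0,0],[0,0,0],1],[[0,0,0],[0,0,0],1]]' 100
```

```text
clock: 5.7
position: [0.532, -0.3329, 0.0501]
ee_rot: [0.213, 0.338, 0.913, -0.078]
contact_force: [-3.7, 3.2, 5.9]
width: 0.0346
gripper_force: 60.2
clock: 5.95
position: [0.5321, -0.333, 0.0503]
ee_rot: [0.213, 0.338, 0.913, -0.078]
contact_force: [-3.1, 3.7, 7.8]
width: 0.033
gripper_force: 98.8
```

```bash
python3 -m handwheel '[[[-4,0,-10],[0,0,0],1],[[-4,0,-22],[0,0,0],1],[[2,0,-25],[0,0,0],1],[[2,0,-30],[0,0,0],1],[[2,0,-30],[0,0,0],1],[[0,0,0],[0,0.93,0],1],[[0,0,0],[0,0.93,0],1],[[0,0,0],[0,0.93,0],1],[[0,0,0],[0,0.93,0],1],[[0,0,0],[0,0.93,0],1],[[0,0,0],[0,0.93,0],1],[[0,0,0],[0,0.93,0],1],[[0,0,0],[0,0.93,0],1],[[0,0,0],[0,0.93,0],1],[[0,0,0],[0,0.93,0],1],[[0,0,0],[0,0.93,0],1],[[0,0,0],[0,0.93,0],1],[[0,0,0],[0,0,0],1]]'
python3 - <<'E'
from h import *
R,p,s=pose();print(s["clock"],s["qpos"].round(2),p,R.as_matrix().round(2),s["width"],s["gripper_force"])
for n in C: cv2.imwrite(f"pics/{n}2.png",vision.get_image(n))
t=cv2.imread("pics/top2.png");s=cv2.imread("pics/side2.png")
r=lambda im,x,y,w,h,f:cv2.resize(im[y:y+h,x:x+w],None,fx=f,fy=f,interpolation=cv2.INTER_CUBIC)
cv2.imwrite("pics/stand.png",np.hstack([r(t,370,200,130,150,3),r(s,330,120,130,150,3)]))
E
```

```text
clock: 8.2
position: [0.4952, -0.3018, 0.1517]
ee_rot: [-0.327, 0.325, 0.879, 0.122]
contact_force: [0.3, 0.2, -2.8]
width: 0.0333
gripper_force: 100.0
8.2 [-0.68  0.76  1.03  0.02  2.07 -1.54] [ 0.4951676  -0.30179306  0.15167672] [[-0.57  0.65 -0.5 ]
 [ 0.49  0.76  0.43]
 [ 0.65  0.   -0.76]] 0.033256275732080176 100.00953197479248
```

View pics/stand.png

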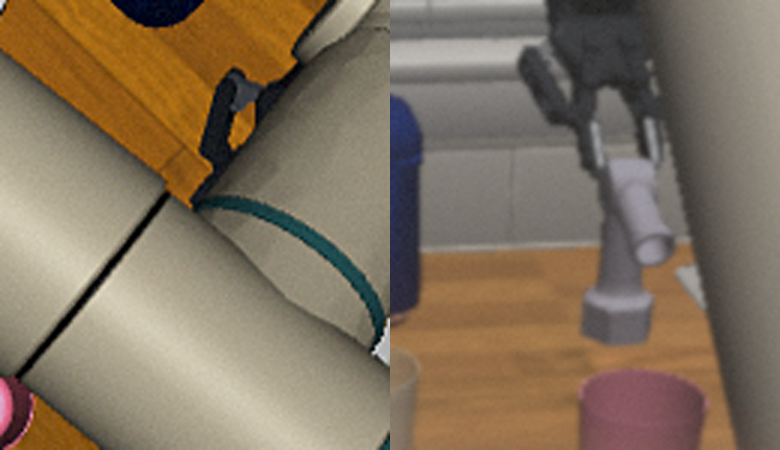

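The spout hangs nearly upright, with hub at side px (539,182), collar at (536,227) and outlet towards the robot. The top view is blocked by the arm. I fit tilt and height in the side view.

```bash
cat >> h.py <<'E'
from scipy.optimize import minimize
def fit(img,roi,v0,fixed=None,n="side",steps=(.004,.004,.004,.05,.05)):
    "v=[x,y,z of bend, pitch about ys, roll about xs] with yaw fixed"
    S=seg(img,roi)
    def f(v):
        Rm=(Ro.from_euler('z',fixed)*Ro.from_euler('yx',[v[3],v[4]])).as_matrix();return -iou(S,mask(n,Rm,v[:3]))+ 20*np.sum((v[:3]-v0[:3])**2)*10
    v0=np.array(v0);r=minimize(f,v0,method="Nelder-Mead",options=dict(initial_simplex=np.vstack([v0]+[v0+np.eye(len(v0))[i]*steps[i] for i in range(len(v0))]),maxiter=250))
    return r.x,r.fun
E
python3 - <<'E'
from h import *
im=cv2.imread("pics/side2.png")
v,f=fit(im,(520,172,38,62),[.505,-.310,.167,0,0],np.radians(139.5))
print(v.round(4),np.degrees(v[3:]),f)
h=np.array([.5,-.43,.76])
print((np.array([.4952,-.3018,.1517])+.02*h))
E
```

```text
[ 0.505 -0.31   0.167  0.     0.   ] [0. 0.] 0.0
[ 0.5052 -0.3104  0.1669]
```

Run:
```python
from h import *
im=cv2.imread("pics/side2.png")
v,f=fit(im,(388,173,40,65),[.505,-.310,.167,0,0],np.radians(139.5))
print(v.round(4),np.degrees(v[3:]),f)
```

```text
[ 5.049e-01 -3.092e-01  1.668e-01  2.000e-04  5.000e-03] [0.01380428 0.28889178] -0.6986855761022965
```

```bash
python3 -m handwheel '[[[-8,0,9.4],[0,0,0],1],[[-8,0,9.4],[0,0,0],1],[[-8,0,9.4],[0,0,0],1],[[-6.5,0,7.6],[0,0,0],1],[[0,0,0],[0,0,0],1]]' 60; python3 -m handwheel '[[[-1,0,1.2],[0,0,0],1],[[-1,0,1.2],[0,0,0],1],[[0,0,0],[0,0,0],1]]' 40
```

```text
clock: 8.93
position: [0.4938, -0.3004, 0.1069]
ee_rot: [-0.328, 0.325, 0.879, 0.122]
contact_force: [1.0, 0.7, -3.0]
width: 0.0329
gripper_force: 100.0
clock: 9.3
position: [0.4943, -0.3007, 0.1049]
ee_rot: [-0.327, 0.325, 0.879, 0.122]
contact_force: [0.8, -1.0, -3.3]
width: 0.0329
gripper_force: 100.0
```

```bash
python3 -m handwheel '[[[-1.3,0,1.5],[0,0,0],1],[[-1.3,0,1.5],[0,0,0],1],[[0,0,0],[0,0,0],1]]' 40; python3 -m handwheel '[[[-1.3,0,1.5],[0,0,0],1],[[0,0,0],[0,0,0],1]]' 40
```

```text
clock: 9.68
position: [0.4943, -0.3007, 0.1019]
ee_rot: [-0.327, 0.325, 0.879, 0.122]
contact_force: [0.5, -1.1, 3.2]
width: 0.0332
gripper_force: 100.7
clock: 9.93
position: [0.4942, -0.3007, 0.1019]
ee_rot: [-0.327, 0.325, 0.879, 0.122]
contact_force: [2.1, -2.1, 11.3]
width: 0.0331
gripper_force: 101.6
```

```bash
python3 -m handwheel '[[[0,0,0],[0,0,0],0],[[0,0,0],[0,0,0],-1],[[0,0,0],[0,0,0],-1],[[0,0,0],[0,0,0],-1],[[0,0,-15],[0,0,0],-1],[[0,0,-35],[0,0,0],-1],[[0,0,-40],[0,0,0],-1],[[0,0,0],[0,0,0],-1]]'
python3 - <<'E'
from h import *
Rt,a=frame(np.radians(139.5),0,-1)
b=np.array([.505,-.3095,.115])
go(Rt,b-[0,0,-.075])
for n in C: cv2.imwrite(f"pics/{n}3.png",vision.get_image(n))
E
```

```text
clock: 10.92
position: [0.5402, -0.3405, 0.1681]
ee_rot: [-0.325, 0.326, 0.88, 0.121]
contact_force: [-0.5, -0.1, -0.2]
width: 0.0852
gripper_force: 0.0
clock 10.93 q [-0.68  0.85  0.79  0.02  2.21 -1.54] F [-0.5 -0.1 -0.2] w 0.085
shift now-frame [49.9  0.6 13.8] turn [ 0.02 -6.76 -0.02]
screw N 7 row [ 7.5  0.1 -0.2] [ 0.003 -0.966 -0.003]
```

```bash
python3 -m handwheel '[[[3,0,-8],[0,-0.5,0],-1],[[7,0,0],[0,-0.9,0],-1],[[7.5,0,0],[0,-0.9,0],-1],[[7.5,0,0],[0,-0.9,0],-1],[[7.5,0,0],[0,-0.9,0],-1],[[7.5,0,0],[0,-0.9,0],-1],[[7.5,0,0],[0,-0.9,0],-1],[[0,0,0],[0,-0.86,0],-1],[[0,0,0],[0,0,0],-1]]'
python3 - <<'E'
from h import *
for n in C: cv2.imwrite(f"pics/{n}4.png",vision.get_image(n))
im=cv2.imread("pics/side4.png")
x,y=proj("side",[.505,-.3095,.115])[0];print(x,y)
for z in (0,):
  v,f=fit(im,(int(x)-24,int(y)-9,44,66),[.505,-.3095,.115,0,0],np.radians(139.5));print(v.round(4),f)
Rt,a=frame(np.radians(139.5),0,-1)
go(Rt,np.array([.505,-.3095,.097]))
t=im;r=lambda im,x,y,w,h,f:cv2.resize(im[y:y+h,x:x+w],None,fx=f,fy=f,interpolation=cv2.INTER_CUBIC)
Rm=Ro.from_euler('z',np.radians(139.5)).as_matrix()
m=cv2.resize(mask("side",Rm,[.505,-.3095,.115]),(640,480),interpolation=cv2.INTER_AREA)
cs,_=cv2.findContours(cv2.resize(mask("side",Rm,[.505,-.3095,.115]),None,fx=1,fy=1),cv2.RETR_EXTERNAL,cv2.CHAIN_APPROX_NONE)
big=cv2.resize(im,None,fx=4,fy=4,interpolation=cv2.INTER_CUBIC);cv2.drawContours(big,cs,-1,(0,0,255),1)
X,Y=int(x*4),int(y*4)
tt=cv2.resize(cv2.imread("pics/top4.png"),None,fx=1.2,fy=1.2)[150:550,300:700]
cv2.imwrite("pics/c4.png",np.hstack([big[Y-150:Y+250,X-180:X+180],tt]))
E
```

```text
clock: 12.15
position: [0.508, -0.3124, 0.1926]
ee_rot: [-0.004, 0.347, 0.938, 0.002]
contact_force: [0.0, -0.1, 0.2]
width: 0.0853
gripper_force: 0.0
406.63324316049295 203.91145003699833
[ 0.5045 -0.3097  0.1152 -0.056  -0.0177] -0.7074079578611844
clock 12.25 q [-0.67  0.32  1.47  0.    1.36 -1.53] F [-0.3 -0.5  0.2] w 0.085
shift now-frame [ 6.4  0.3 95.4] turn [ 0.01 -0.07 -0.02]
screw N 3 row [ 2.2  0.1 31.8] [ 0.005 -0.022 -0.008]
```

View pics/c4.png

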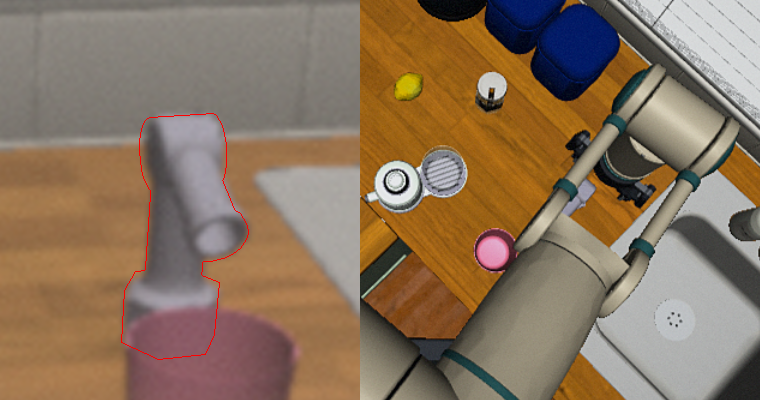

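The overlay shows the spout standing upright, within about 2 mm of the model (hub at side px (408,204)). I regrip from straight above.

```bash
python3 -m handwheel '[[[5.5,0.3,15],[0,-0.07,-0.02],-1],[[0,0,30],[0,0,0],-1],[[0,0,30],[0,0,0],-1],[[0,0,20],[0,0,0],-1],[[0,0,0],[0,0,0],0],[[0,0,0],[0,0,0],1],[[0,0,0],[0,0,0],1],[[0,0,0],[0,0,0],1],[[0,0,0],[0,0,0],1],[[0,0,0],[0,0,0],1]]' 80
python3 - <<'E'
from h import *
F=np.array([.517,.0265,.1]);px=np.radians(-69.2)
psi=px+np.radians(112)
R,p,s=pose();print(p,R.as_matrix().round(3))
Rt,a=frame(psi,0,-1)
print(np.linalg.norm(p[:2]),[p[0]-.505,p[1]+.3095,p[2]-.115])
go(Rt,np.array([F[0],F[1],.30]))
E
```

```text
clock: 13.5
position: [0.508, -0.3122, 0.0995]
ee_rot: [0.003, 0.346, 0.938, -0.0]
contact_force: [0.8, -1.1, 6.4]
width: 0.0333
gripper_force: 80.5
[ 0.50799113 -0.31215213  0.09947336] [[-0.76   0.65   0.006]
 [ 0.65   0.76  -0.003]
 [-0.006  0.001 -1.   ]]
0.5962331230786696 [np.float64(0.002991125112357329), np.float64(-0.0026521325623537484), np.float64(-0.015526644182121449)]
clock 13.50 q [-0.67  0.38  1.62  0.    1.13 -1.53] F [ 0.8 -1.1  6.4] w 0.033
shift now-frame [ 211.9  263.6 -201.5] turn [ 0.06  0.03 16.11]
screw N 17 row [ 22.4   2.2 -11.9] [0.004 0.002 0.948]
```

```bash
python3 -m handwheel '[[[0,0,-20],[0,0,0],1],[[0,0,-40],[0,0,0],1],[[0,0,-45],[0,0,0],1],[[0,0,-45],[0,0,0],1],[[0,0,-40],[0,0,0],1],[[0,0,-10],[0,0,0],1],[[15,20,0],[0,0,0],1],[[22,27,0],[0,0,0],1],[[25,31,0],[0,0,0],1],[[25,31,0],[0,0,0],1],[[25,31,0],[0,0,0],1],[[25,31,0],[0,0,0],1],[[25,31,0],[0,0,0],1],[[25,31,0],[0,0,0],1],[[17,20,0],[0,0,0],1],[[8,11,0],[0,0,0],1],[[0,0,0],[0,0,0.8],1],[[0,0,0],[0,0,0.9],1]]' && python3 -m handwheel '[[[0,0,0],[0,0,0.96],1],[[0,0,0],[0,0,0.96],1],[[0,0,0],[0,0,0.96],1],[[0,0,0],[0,0,0.96],1],[[0,0,0],[0,0,0.96],1],[[0,0,0],[0,0,0.96],1],[[0,0,0],[0,0,0.96],1],[[0,0,0],[0,0,0.96],1],[[0,0,0],[0,0,0.96],1],[[0,0,0],[0,0,0.96],1],[[0,0,0],[0,0,0.96],1],[[0,0,0],[0,0,0.96],1],[[0,0,0],[0,0,0.96],1],[[0,0,0],[0,0,0.96],1],[[0,0,0],[0,0,0.96],1],[[0,0,0],[0,0,0],1]]'
python3 - <<'E'
from h import *
F=np.array([.517,.0265,.1]);psi=np.radians(-69.2+112)
Rt,a=frame(psi,0,-1)
go(Rt,np.array([F[0],F[1],.27]))
for n in C: cv2.imwrite(f"pics/{n}5.png",vision.get_image(n))
im=cv2.imread("pics/side5.png");R,p,s=pose()
b=p+[0,0,.0155];Rm=Ro.from_euler('z',psi).as_matrix()
cs,_=cv2.findContours(mask("side",Rm,b),cv2.RETR_EXTERNAL,cv2.CHAIN_APPROX_NONE)
big=cv2.resize(im,None,fx=4,fy=4,interpolation=cv2.INTER_CUBIC);cv2.drawContours(big,cs,-1,(0,0,255),1)
for q in([.517,.0265,.123],[.517,.0265,.1]):
    cv2.circle(big,tuple((proj("side",q)[0]*4).astype(int)),3,(255,0,0),-1)
X,Y=(proj("side",b)[0]*4).astype(int);print(X,Y,p)
cv2.imwrite("pics/c5.png",big[max(0,Y-150):Y+450,X-300:X+300])
E
```

```text
clock: 15.75
position: [0.5156, 0.0278, 0.2963]
ee_rot: [-0.0, 0.43, 0.903, -0.0]
contact_force: [0.5, 0.2, -2.2]
width: 0.0332
gripper_force: 80.3
clock: 17.75
position: [0.5158, 0.0273, 0.2966]
ee_rot: [0.0, 0.931, 0.366, -0.0]
contact_force: [-0.1, -0.6, -3.3]
width: 0.0334
gripper_force: 80.3
clock 17.75 q [-0.08  0.15  1.45 -0.    1.54  0.74] F [-0.1 -0.6 -3.3] w 0.033
shift now-frame [ 0.3  1.5 26.6] turn [0.   0.   0.02]
screw N 1 row [ 0.3  1.5 26.6] [0.003 0.003 0.021]
1185 568 [0.51608774 0.02737115 0.29700849]
```

View pics/c5.png

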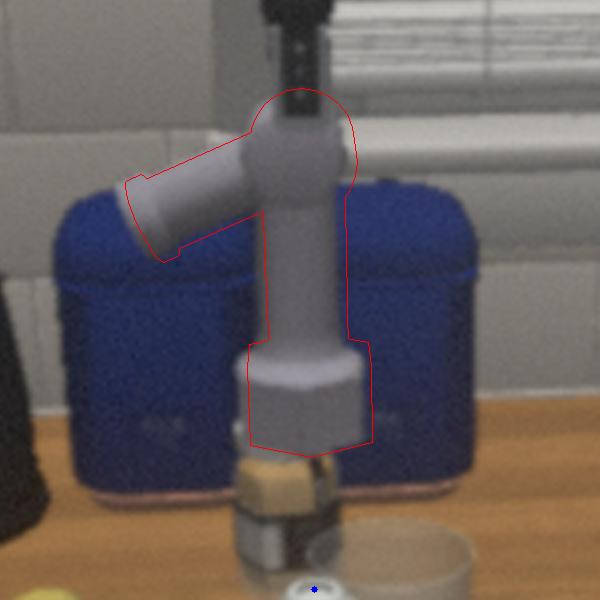

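The spout hangs upright with its outlet at 112°. In the side view the collar (crop x 299, bottom 457) is about 4.5 mm further along the outlet direction than the tool axis, while the stub is at crop x 315 as modelled. I correct by -4.3 mm in tool x and lower to just above the stub.

```bash
python3 -m handwheel '[[[-4.3,1.3,10],[0,0,0],1],[[0,0,20],[0,0,0],1],[[0,0,20],[0,0,0],1],[[0,0,11],[0,0,0],1],[[0,0,0],[0,0,0],1]]'
python3 - <<'E'
from h import *
im=vision.get_image("side");cv2.imwrite("pics/side6.png",im);R,p,s=pose();print(p,s["contact_force"])
psi=np.radians(-69.2+112);h=np.array([np.cos(psi),np.sin(psi),0])
b=p+.0045*h+[0,0,.0135]
Rm=Ro.from_euler('z',psi).as_matrix()
cs,_=cv2.findContours(mask("side",Rm,b),cv2.RETR_EXTERNAL,cv2.CHAIN_APPROX_NONE)
big=cv2.resize(im,None,fx=4,fy=4,interpolation=cv2.INTER_CUBIC);cv2.drawContours(big,cs,-1,(0,0,255),1)
# expected stub core/seal outline
for z,r in((.123,.015),(.1,.0225)):
    t=np.linspace(0,6.3,60);P=np.c_[.517+r*np.cos(t),.0265+r*np.sin(t),0*t+z]
    cv2.polylines(big,[(proj("side",P)*4+1.5).astype(np.int32)],True,(255,0,0),1)
X,Y=(proj("side",[.517,.0265,.123])[0]*4).astype(int)
cv2.imwrite("pics/c6.png",big[Y-400:Y+150,X-300:X+300])
E
```

```text
clock: 18.48
position: [0.5138, 0.0235, 0.2359]
ee_rot: [0.0, 0.931, 0.366, 0.0]
contact_force: [0.2, -0.1, -2.2]
width: 0.0329
gripper_force: 80.2
[0.51451189 0.02341856 0.23678599] [ 0.3287975  -0.59824629 -2.21532978]
```

View pics/c6.png

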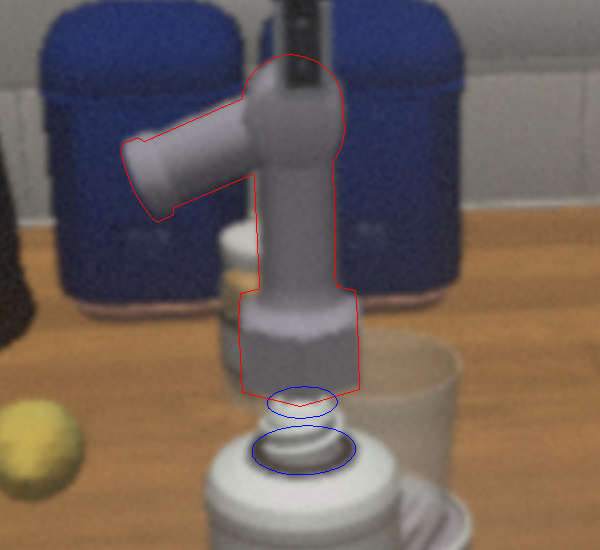

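The collar (crop x 300) is centred over the stub (302) and vertical. I lower it, watching the force.

```bash
python3 -m handwheel '[[[0,0,8],[0,0,0],1],[[0,0,8],[0,0,0],1],[[0,0,0],[0,0,0],1]]'; python3 -m handwheel '[[[0,0,4],[0,0,0],1],[[0,0,3],[0,0,0],1],[[0,0,0],[0,0,0],1]]'
```

```text
clock: 18.9
position: [0.514, 0.0236, 0.2201]
ee_rot: [0.0, 0.931, 0.366, 0.001]
contact_force: [0.3, -0.2, -2.9]
width: 0.0331
gripper_force: 80.2
clock: 19.27
position: [0.5144, 0.0235, 0.2136]
ee_rot: [0.001, 0.931, 0.366, 0.001]
contact_force: [0.6, 0.1, -2.7]
width: 0.0333
gripper_force: 80.2
```

```bash
python3 -m handwheel '[[[0,0,2],[0,0,0],1],[[0,0,0],[0,0,0],1]]'
```

```text
clock: 19.52
position: [0.5145, 0.0235, 0.2118]
ee_rot: [0.001, 0.931, 0.366, 0.001]
contact_force: [0.7, -0.8, -2.5]
width: 0.0334
gripper_force: 80.2
```

```bash
python3 -m handwheel '[[[0,0,2],[0,0,0],1],[[0,0,0],[0,0,0],1]]'; python3 -m handwheel '[[[0,0,2],[0,0,0],1],[[0,0,0],[0,0,0],1]]'
```

```text
clock: 19.77
position: [0.5145, 0.0235, 0.2097]
ee_rot: [0.001, 0.931, 0.365, 0.001]
contact_force: [-0.2, -0.4, -2.8]
width: 0.0335
gripper_force: 80.2
clock: 20.02
position: [0.5145, 0.0235, 0.2077]
ee_rot: [0.001, 0.931, 0.366, 0.001]
contact_force: [-0.1, 0.9, -3.0]
width: 0.033
gripper_force: 80.3
```

```bash
python3 -m handwheel '[[[0,0,1.5],[0,0,0],1],[[0,0,0],[0,0,0],1]]'
```

```text
clock: 20.27
position: [0.5145, 0.0235, 0.2062]
ee_rot: [0.001, 0.931, 0.365, 0.001]
contact_force: [0.5, 0.4, -2.2]
width: 0.0331
gripper_force: 80.2
```

```bash
python3 -m handwheel '[[[0,0,1.5],[0,0,0],1],[[0,0,0],[0,0,0],1]]'; python3 -m handwheel '[[[0,0,1],[0,0,0],1],[[0,0,0],[0,0,0],1]]'
```

```text
clock: 20.52
position: [0.5145, 0.0235, 0.2047]
ee_rot: [0.001, 0.931, 0.366, 0.001]
contact_force: [-0.1, 0.3, -2.7]
width: 0.0332
gripper_force: 80.2
clock: 20.78
position: [0.5149, 0.0236, 0.2044]
ee_rot: [0.001, 0.931, 0.366, 0.002]
contact_force: [-0.0, -0.1, 0.7]
width: 0.0335
gripper_force: 80.7
```

Contact at the expected height, with no side load. I let go, rise, centre over the hub and turn the hand half a turn for joint range.

```bash
python3 -m handwheel '[[[0,0,0],[0,0,0],0],[[0,0,0],[0,0,0],-1],[[0,0,0],[0,0,0],-1],[[0,0,-15],[0,0,0],-1],[[4.5,0,-25],[0,0,0],-1],[[0,0,-15],[0,0,-1],-1],[[0,0,0],[0,0,-1],-1],[[0,0,0],[0,0,-1],-1],[[0,0,0],[0,0,-1],-1],[[0,0,0],[0,0,-1],-1],[[0,0,0],[0,0,-1],-1],[[0,0,0],[0,0,-1],-1],[[0,0,0],[0,0,-1],-1],[[0,0,0],[0,0,-1],-1],[[0,0,0],[0,0,-1],-1],[[0,0,0],[0,0,-1],-1],[[0,0,0],[0,0,-1],-1],[[0,0,0],[0,0,-1],-1],[[0,0,0],[0,0,-1],-1],[[0,0,0],[0,0,-1],-1]]' 70 && python3 -m handwheel '[[[0,0,0],[0,0,-1],-1],[[0,0,0],[0,0,-1],-1],[[0,0,0],[0,0,-1],-1],[[0,0,0],[0,0,-1],-1],[[0,0,0],[0,0,-1],-1],[[0,0,0],[0,0,-1],-1],[[0,0,0],[0,0,-1],-1],[[0,0,0],[0,0,-1],-1],[[0,0,0],[0,0,-1],-1],[[0,0,0],[0,0,-1],-1],[[0,0,0],[0,0,-1],-1],[[0,0,0],[0,0,-1],-1],[[0,0,0],[0,0,-1],-1],[[0,0,0],[0,0,-1],-1],[[0,0,0],[0,0,-1],-1],[[0,0,0],[0,0,0],-1]]'
python3 - <<'E'
from h import *
Rt,a=frame(np.radians(-69.2+112),0,1)
go(Rt,np.array([.517,.0265,.2044]))
E
```

```text
clock: 23.28
position: [0.5181, 0.0266, 0.2601]
ee_rot: [0.002, 0.398, 0.917, 0.001]
contact_force: [-0.4, -1.0, -0.1]
width: 0.0855
gripper_force: 0.0
clock: 25.28
position: [0.5181, 0.0266, 0.2599]
ee_rot: [0.002, -0.365, 0.931, -0.001]
contact_force: [0.8, -0.9, -0.3]
width: 0.0854
gripper_force: 0.0
clock 25.27 q [-0.08  0.16  1.52 -0.    1.46 -2.4 ] F [ 0.8 -0.9 -0.3] w 0.085
shift now-frame [ 1.   0.9 55.5] turn [-0.03  0.03  0.  ]
screw N 2 row [ 0.5  0.4 27.7] [-0.015  0.013  0.001]
```

```bash
python3 -m handwheel '[[[1,0.9,20],[0,0,0],-1],[[0,0,25],[0,0,0],-1],[[0,0,10],[0,0,0],-1],[[0,0,0],[0,0,0],0],[[0,0,0],[0,0,0],1],[[0,0,0],[0,0,0],1],[[0,0,0],[0,0,0],1],[[0,0,0],[0,0,0],1],[[0,0,0],[0,0,0],1]]' 70 && python3 -m handwheel '[[[0,0,0.3],[0,0,0.8],1],[[0,0,0.3],[0,0,1],1],[[0,0,0.3],[0,0,1],1],[[0,0,0.3],[0,0,1],1],[[0,0,0],[0,0,0],1]]' 
python3 -c "
from h import *
print(readout.get_state()['moment'])"
```

```text
clock: 26.4
position: [0.5177, 0.0265, 0.2053]
ee_rot: [0.003, -0.365, 0.931, -0.001]
contact_force: [0.1, -0.6, 5.4]
width: 0.0334
gripper_force: 69.7
clock: 27.02
position: [0.5173, 0.0268, 0.2041]
ee_rot: [0.003, -0.174, 0.985, -0.0]
contact_force: [0.4, 0.7, 7.0]
width: 0.0335
gripper_force: 69.8
[ 0.1289341   0.05049281 -0.17807041]
```

```bash
python3 -m handwheel '[[[0,0,0.3],[0,0,1],1],[[0,0,0.3],[0,0,1],1],[[0,0,0.3],[0,0,1],1],[[0,0,0.3],[0,0,1],1],[[0,0,0.3],[0,0,1],1],[[0,0,0.3],[0,0,1],1],[[0,0,0],[0,0,0],1]]'; python3 -m handwheel '[[[0,0,0.3],[0,0,1],1],[[0,0,0.3],[0,0,1],1],[[0,0,0.3],[0,0,1],1],[[0,0,0.3],[0,0,1],1],[[0,0,0.3],[0,0,1],1],[[0,0,0],[0,0,0],1]]'
python3 - <<'E'
from h import *
print(readout.get_state()['moment'])
Rt,a=frame(np.radians(-69.2),0,1);go(Rt,np.array([.517,.0265,.2]))
E
```

```text
clock: 27.9
position: [0.5172, 0.0272, 0.2022]
ee_rot: [0.002, 0.139, 0.99, 0.001]
contact_force: [0.0, 1.7, 6.4]
width: 0.0335
gripper_force: 69.8
clock: 28.65
position: [0.5173, 0.0272, 0.2009]
ee_rot: [0.002, 0.39, 0.921, 0.001]
contact_force: [-0.3, 1.3, 6.8]
width: 0.0336
gripper_force: 69.9
[ 0.34551786  0.06902754 -0.07030713]
clock 28.65 q [-0.08  0.19  1.63  0.    1.32 -0.85] F [-0.3  1.3  6.8] w 0.034
shift now-frame [-0.3 -0.7  0.9] turn [0.05 0.02 3.87]
screw N 4 row [-0.1 -0.2  0.2] [0.012 0.005 0.968]
```

```bash
python3 -m handwheel '[[[0,0,0.3],[0,0,1],1],[[0,0,0.2],[0,0,1],1],[[0,0,0],[0,0,1],1],[[0,0,0],[0,0,0.9],1],[[0,0,0],[0,0,0],1]]'
python3 - <<'E'
from h import *
print(readout.get_state()['moment'])
Rt,a=frame(np.radians(-69.2),0,1);go(Rt,np.array([.517,.0265,.2]))
E
```

```text
clock: 29.28
position: [0.518, 0.0277, 0.2009]
ee_rot: [0.003, 0.569, 0.822, 0.003]
contact_force: [-0.1, 2.0, 8.3]
width: 0.0333
gripper_force: 70.1
[ 0.40388046  0.02215778 -0.06319282]
clock 29.27 q [-0.08  0.19  1.63  0.    1.31 -0.44] F [-0.1  2.   8.3] w 0.033
shift now-frame [-0.7 -1.4  0.9] turn [ 0.07  0.01 -0.03]
screw N 1 row [-0.7 -1.4  0.9] [ 0.071  0.01  -0.027]
```

Release, rise, move clear to the robot side and look.

```bash
python3 -m handwheel '[[[0,0,0],[0,0,0],0],[[0,0,0],[0,0,0],-1],[[0,0,0],[0,0,0],-1],[[0,0,0],[0,0,0],-1],[[0,0,-20],[0,0,0],-1],[[0,0,-40],[0,0,0],-1],[[0,0,-50],[0,0,0],-1],[[-50,0,0],[0,0,0],-1],[[-50,0,0],[0,0,0],-1],[[-50,0,0],[0,0,0],-1],[[-50,0,0],[0,0,0],-1],[[0,0,0],[0,0,0],-1]]'
python3 - <<'E'
from h import *
psi=np.radians(-69.2);Rm=Ro.from_euler('z',psi).as_matrix();b=np.array([.517,.0265,.215]);out=[]
for n in C:
    im=vision.get_image(n);cv2.imwrite(f"pics/{n}7.png",im)
    cs,_=cv2.findContours(mask(n,Rm,b),cv2.RETR_EXTERNAL,cv2.CHAIN_APPROX_NONE)
    big=cv2.resize(im,None,fx=4,fy=4,interpolation=cv2.INTER_CUBIC);cv2.drawContours(big,cs,-1,(0,0,255),1)
    X,Y=(proj(n,b-[0,0,.05])[0]*4).astype(int);big=big[max(0,Y-260):,max(0,X-190):][:540,:400];out.append(cv2.copyMakeBorder(big,0,540-big.shape[0],0,400-big.shape[1],cv2.BORDER_CONSTANT))
cv2.imwrite("pics/c7.png",np.hstack(out))
E
```

```text
clock: 30.78
position: [0.5877, -0.1641, 0.3076]
ee_rot: [0.001, 0.57, 0.821, -0.0]
contact_force: [-0.8, 0.6, -0.1]
width: 0.0851
gripper_force: 0.0
```

View pics/c7.png

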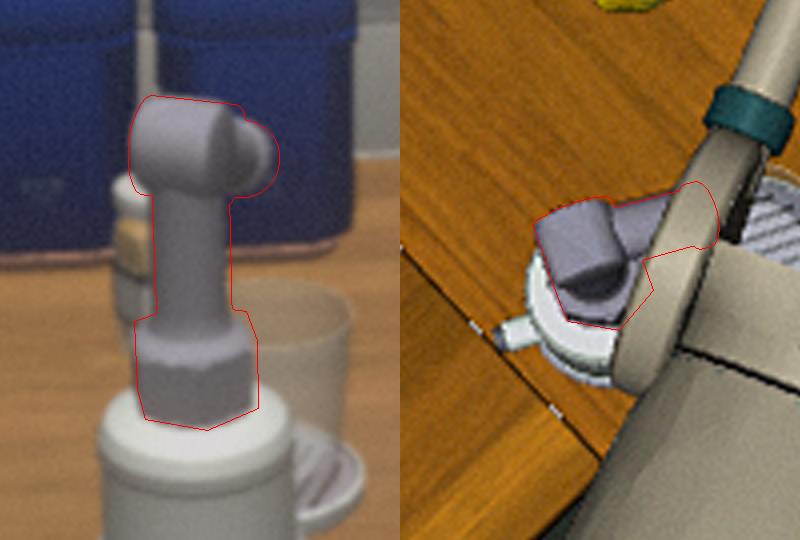

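The final view matches the model in both cameras: collar down on the ring at side crop (205,425), outlet along the tray direction, glass standing, hand clear. The descent also stopped over the last 15°, as expected once the collar reaches the seal.

```bash
python3 -c "
from rig import manip
print(manip.sign_off())"
```

```text
the job is handed in; nothing more can be done
None
```

The job is handed in at about 31 s of the 48 s: the spout is screwed down onto its seal with its outlet over the middle of the tray and released, going by the last pictures and the forces; the hand-in call gave no verdict.

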